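# Stir the tumbling bowl under its splash guard

### The arm

A 6-joint arm with a two-finger parallel gripper is mounted at the origin on a cart in front of the work surface, level with it; the furniture and walls round the work are solid. World frame = base frame: x ahead of the robot, y to its left, z up, the work surface at z = 0. Lengths are in mm, angles in rad, forces in N, time in s.
With the tool pointing down it reaches from about 250 to 800 mm from the base axis. Payload 3.9 kg.
Tool frame: the origin (TCP) lies between the finger pads; the fingertips stand 19 mm ahead of it and the grasp point (between the pads) is the TCP; z points along the fingers, y is the line along which they close (so a half turn about z gives the same grasp; the last joint's range is limited). The gripper opens to 85 mm and grips with 20 to 120 N. Pads are 22 mm wide; open, the fingers measure 114 mm over their backs; the gripper's body (76 mm by 85 mm) begins 54 mm behind the grasp point. The pads swing forward as they close: fully open they stand 13 mm farther back than shut.
Start: joints at [1.172, 0.26, -0.138, 1.173, 0, 1.571], TCP at [203.859, 483.794, 250.304] pointing down, gripper open.
Joint ranges: [-2.78, 2.78], [-0.83, 1.72], [-1.28, 1.37], [-1.9, 2.12], [-1.57, 1.48], [-3.14, 3.14]. Speed limits (rad/s): [2.57, 2.57, 3.14, 3.14, 3.14, 3.14].

### API

Orientations are given as a rotation vector (axis times angle).
In Python, from workcell import r gives the robot as it stands. Calls block until the motion is done:
- r.reach(position, orientation): joint-space move of the TCP to a pose.
- r.movel(position, attitude=None, max_speed=150, contact_N=None): straight line of the TCP; attitude=None keeps the orientation; max_speed is the mean speed in mm/s. With contact_N (N) it stops when the force on the tool has changed by that much, and returns True; else False.
- r.movej(angles): joint-space move.
- r.let_go() and r.gripper_close(f_grip=None): open the fingers fully, or close them until they stop; f_grip is the grip in N (None keeps the last).
- r.pause(seconds).
- r.ik(position, orientation): joint angles nearest the present ones, or None.
- r.capture(name): name is "scene" or "top" or "wrist"; returns the picture (384x512x3 uint8, red, green, blue); there is no depth.
- r.camera_params(name): a dict with "fx", "fy", "cx", "cy" (pixels), "extrinsics" (4x4, takes a point from world to camera coordinates); the wrist camera has in their place "T_tool_cam" (4x4, takes a point from camera to tool coordinates, whose origin is the TCP and whose axes are the flange's). Camera axes: x right, y down, z forward; pixel columns grow to the right and rows downward; lengths in mm; the calibration is good to about 2 mm. A picture is of the moment at which its call begins: read the wrist's pose just before it. camera_params takes no time and is no camera call.
A pose or a line that the arm cannot do raises r.IKError and nothing moves.
- r.finish_job(): hands the job in; it is judged then, once.
Readings, each from a call of its own:
- r.read_time(): time.
- r.read_q(): joint angles.
- r.read_qvel(): joint speeds.
- r.read_effort(): joint torques, N m.
- r.read_eef_pos(): TCP position.
- r.read_eef_rot(): TCP orientation.
- r.read_force(): force on the tool from outside, world axes, zero at the start.
- r.read_moment(): the same for the moment, N m.
- r.read_grip_width(): opening from 0.0 (shut) to 1.0 (fully open).
- r.read_finger_force(): force on a finger pad.
Only numpy, scipy, OpenCV 4.12 (cv2) and the standard library are available. Lean on these libraries where they do the work, as an engineer would, in place of code of your own. Each camera call takes 0.05 s, during which the arm holds its last target. There are 200 camera calls.

### The job

Take the ball-footed stirrer from its leaning rest and stir the nuts and ceramic pieces in the tumbling bowl: with the ball down near the floor, start at the bowl's open side and go two full turns round, keeping nearer to the wall than to the middle and sweeping the pieces along, anticlockwise seen from above. Every piece must end up at least 15 mm from where it lay; stir on if one does not. Keep all pieces in the bowl, leave the spray can, metal plug and key fob where they are, and put the stirrer back leaning in its rest, ball in the dish and shank in the fork.

Things in the scene. Friction and masses are not known exactly. Their poses are not given: they have to be found in the camera images.
- bowl: Fixed round steel tumbling bowl, inner radius 71 mm, rim 32 mm above the worktop, on a grey plate 180 x 150 mm. Origin on its axis at worktop level, z up; -x is the open side, facing roughly to the robot, +x the far side, +y the left seen from the open side. Six loose pieces lie in it (three nuts, three ceramic cylinders), 41 to 53 mm from the axis; the middle and the place at the open side are clear.
- bowl_floor (a point): centre of the bowl's flat floor, 6 mm above the worktop; axes as the bowl's. All is polished: a ball led round 38 to 52 mm from the axis, just clear of the floor, sweeps the pieces along with 1 to 5 N; pieces that slip inward need a tighter turn. To the right of the work stands a fixed black battery about 190 mm high with its terminals (y below 0.18 m, x 0.38 to 0.58 m): keep the gripper clear of it
- guard_edge (a point): middle of the front lower edge (wire) of the fixed clear splash guard over the bowl's far half: a level plate 160 mm wide (y), from x = +2 to +101 mm in the bowl's axes, 115 to 122 mm above the worktop, on two posts at x = +90, y = +/-66 mm (caps 127 mm high). Under it the stirrer must lean, top to -x (25 to 40 degrees from vertical).
- rest: Fixed rest for the stirrer: grey plate 140 x 70 x 4 mm with a round dish (x = +45 mm) and a wire fork. Origin at the plate's centre at worktop level, z up, -x faces roughly to the robot. The ball stands in the dish; the shank leans on the fork at 35 degrees, handle towards -x.
- rest_dish (a point): where the ball's centre lies when the stirrer is in its rest: over the middle of the steel dish, 14 mm above the worktop; dish inner radius 19.5 mm, rim 13 mm above the worktop; axes as the rest's
- rest_fork (a point): middle of the fork's level crossbar (wire 8 mm thick, along y), 123 mm above the worktop. Two prongs, 16 mm apart clear at the bar and 38 mm apart at their ends 24 mm higher; the shank goes between them
- stirrer_grip (a point): middle of the stirrer's black handle, 215 mm from the ball's centre. Shank square 10 x 10 mm; handle 62 mm long, 16 mm thick along y, 24 mm the other way; 110 to 210 g. Axes are of the whole stirrer and upright while it is in the rest: the shank runs from the ball up towards -x at 35 degrees from z; y is level, square to the handle's two broad flats, 16 mm apart.
- stirrer_ball (a point): centre of the stirrer's steel ball foot, 20 mm across; axes as for the grip
- spray_can_mid (a point): middle of a loose tall white spray can, 67 mm across and 234 mm high, standing upright: a bystander
- plug: loose round metal plug with a copper-coloured cap, 41 mm across, 24 mm high: a bystander; origin at its underside
- fob: loose silver and black key fob, 36 x 68 x 15 mm: a bystander; origin at its underside
- media_a_mid (a point): middle of a loose white ceramic tumbling cylinder, 20 mm across and 19 mm high, in the bowl; 20 g
- nut_a_mid (a point): middle of a loose hexagon nut with a collar, about 24 mm across and 22 mm high, in the bowl; 30 g
- media_b_mid (a point): middle of a loose white ceramic tumbling cylinder, 20 mm across and 19 mm high, in the bowl; 20 g
- nut_b_mid (a point): middle of a loose hexagon nut with a collar, about 24 mm across and 22 mm high, in the bowl; 30 g
- media_c_mid (a point): middle of a loose white ceramic tumbling cylinder, 20 mm across and 19 mm high, in the bowl; 20 g
- nut_c_mid (a point): middle of a loose hexagon nut with a collar, about 24 mm across and 22 mm high, in the bowl; 30 g

How it is judged:
By the outcome, as a careful person would: the job done as asked, in the order asked, and still so for the second after the job is handed in, with the robot touching nothing.
It also fails if it takes over 64 s, if anything falls off the work surface, if the arm or the gripper's body presses on something with over 40 N, if the wrist force passes 120 N, or if a joint passes its speed limit or range.

## Working session

There is one attempt and no reset: what is moved stays moved. The work goes in short steps, each a Python script; the robot and the scene stay as the last script left them, time stands still between calls to the robot, and variables do not carry over. Pictures are saved under pics/ and viewed, at most 10 in all, crops included, and the job is handed in when it is done.

```bash
ls; mkdir -p pics; python3 - <<'E'
from workcell import r
import cv2,numpy as np
for n in("scene","top"):
    im=r.capture(n); cv2.imwrite(f"pics/{n}0.png",im[:,:,::-1])
    p=r.camera_params(n); print(n,p["fx"],p["fy"],p["cx"],p["cy"]); print(np.round(p["extrinsics"],3).tolist())
print(r.camera_params("wrist"))
E
```

```text
pics
scene 402.47212777192647 402.47212777192647 253.92709845163046 194.54679732546063
[[0.552, -0.834, -0.006, 7.013], [-0.489, -0.317, -0.813, 473.945], [0.676, 0.451, -0.583, 428.262], [0.0, 0.0, 0.0, 1.0]]
top 400.009119743022 400.009119743022 257.4713466289983 189.3017401594378
[[0.057, -0.998, -0.0, 316.193], [-0.975, -0.055, -0.217, 563.855], [0.216, 0.012, -0.976, 871.899], [0.0, 0.0, 0.0, 1.0]]
{'fx': 316.81973437761866, 'fy': 316.81973437761866, 'cx': 253.5367412338162, 'cy': 194.53082630778513, 'T_tool_cam': array([[-2.72110699e-04, -9.60320453e-01, -2.78898823e-01,
         7.06221768e+01],
       [ 9.99999607e-01, -4.96723820e-04,  7.34687402e-04,
        -1.19439034e-01],
       [-8.44071028e-04, -2.78898514e-01,  9.60320210e-01,
        -1.23308468e+02],
       [ 0.00000000e+00,  0.00000000e+00,  0.00000000e+00,
         1.00000000e+00]])}
```

View pics/scene0.png

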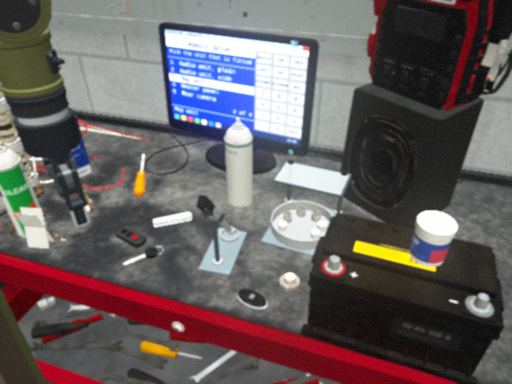

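View pics/top0.png

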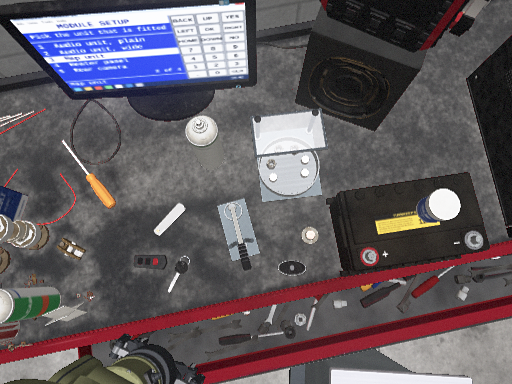

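The scene picture shows the stirrer leaning in its rest (handle at about 204,205; dish about 229,234) and the bowl around (303,222). The top picture shows the rest plate around (239,230), with the dish about (234,210) and the handle end about (246,266). It also shows the bowl around (289,166), with the guard over its far half.

```bash
cat > h.py <<'E'
import numpy as np, cv2
from workcell import r
from scipy.spatial.transform import Rotation as R
def cam(n):
    p=r.camera_params(n); K=np.array([[p["fx"],0,p["cx"]],[0,p["fy"],p["cy"]],[0,0,1]])
    if n=="wrist":
        T=np.eye(4);T[:3,:3]=R.from_rotvec(r.read_eef_rot()).as_matrix();T[:3,3]=r.read_eef_pos()
        return K,np.linalg.inv(T@p["T_tool_cam"])
    return K,np.array(p["extrinsics"])
def ray(c,uv):
    K,E=c; d=E[:3,:3].T@np.linalg.solve(K,[uv[0],uv[1],1]); return -E[:3,:3].T@E[:3,3],d/np.linalg.norm(d)
def onz(c,uv,z):
    o,d=ray(c,uv); return o+d*(z-o[2])/d[2]
def proj(c,P):
    K,E=c; q=K@(E[:3,:3]@np.asarray(P,float)+E[:3,3]); return q[:2]/q[2]
def tri(c1,a,c2,b):
    o,d=ray(c1,a);p,e=ray(c2,b); t=np.linalg.lstsq(np.c_[d,-e],p-o,rcond=None)[0]
    x,y=o+t[0]*d,p+t[1]*e; return (x+y)/2,np.linalg.norm(x-y)
E
python3 - <<'E'
from h import *
a=cv2.imread("pics/top0.png")[100:280,205:335]; b=cv2.imread("pics/scene0.png")[155:285,190:360]
cv2.imwrite("pics/tc.png",cv2.resize(a,None,fx=3.3,fy=3.3,interpolation=cv2.INTER_CUBIC))
cv2.imwrite("pics/sc.png",cv2.resize(b,None,fx=4.5,fy=4.5,interpolation=cv2.INTER_CUBIC))
# blue-grey plates in top: contours
im=cv2.imread("pics/top0.png").astype(int); m=((im[:,:,0]-im[:,:,2]>12)&(im.sum(2)>250)).astype(np.uint8)*255
c=cam("top")
for k in cv2.findContours(m,cv2.RETR_EXTERNAL,cv2.CHAIN_APPROX_NONE)[0]:
    if cv2.contourArea(k)>150:
        q=cv2.minAreaRect(k); x,y=q[0]
        if 200<x<340 and y>100:
            w=np.array([onz(c,p,4)[:2] for p in k[:,0,:]],np.float32); print(q,cv2.minAreaRect(w))
E
```

```text
((229.29412841796875, 231.67649841308594), (56.753334045410156, 11.399173736572266), 75.96376037597656) ((449.7067565917969, 411.19024658203125), (138.2982635498047, 27.9558162689209), 17.932239532470703)
((245.607421875, 226.88681030273438), (57.06167984008789, 12.36514663696289), 74.47589111328125) ((463.72113037109375, 372.2249450683594), (139.46746826171875, 29.934709548950195), 18.888315200805664)
((290.42681884765625, 187.3414764404297), (21.31328773498535, 59.964324951171875), 83.6598129272461) ((567.4918823242188, 267.15374755859375), (54.0853271484375, 148.57293701171875), 9.704651832580566)
```

View pics/tc.png

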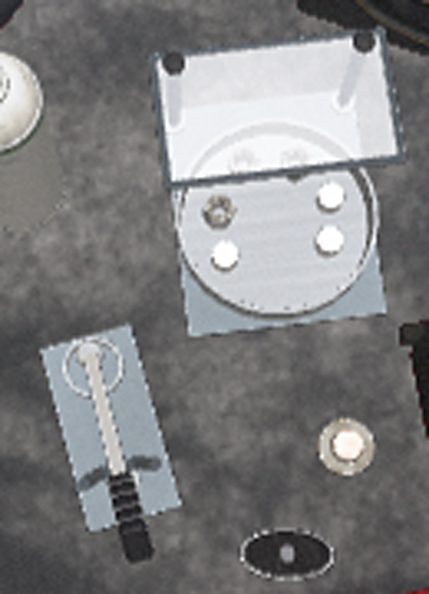

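View pics/sc.png

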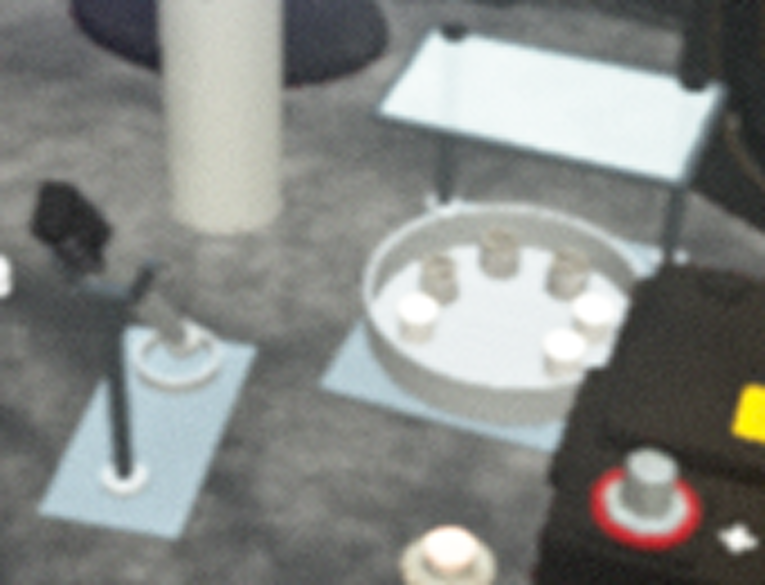

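The top crop shows clear plate corners, the dish centre at about (93,367), the handle end at (138,550), the post caps at (174,62) and (364,40), the guard's front edge from (172,184) to (404,157), and the bowl plate's front corners at (190,334) and (385,312). The scene crop shows three nuts at the far/left side, three ceramics, and the handle at about (70,222).

```bash
python3 - <<'E'
from h import *
c=cam("top"); T=lambda u,v,z: onz(c,(u/3.3+205-.35,v/3.3+100-.35),z)
def show(n,*a): print(n,*[np.round(x,1) for x in a])
q=[T(40,350,4),T(130,325,4),T(182,505,4),T(90,530,4)]
ctr=sum(q)/4; ax=(q[0]+q[1]-q[2]-q[3]); show("rest",ctr,np.degrees(np.arctan2(ax[1],ax[0])),np.linalg.norm(ax)/2,np.linalg.norm(q[0]-q[1]))
show("dish",T(93,367,13)); show("handle end top",T(138,550,14+246*np.cos(np.radians(35))))
L,Rr=T(174,62,127),T(364,40,127); d=L-Rr; show("posts",(L+Rr)/2,np.linalg.norm(d),np.degrees(np.arctan2(d[1],d[0]))-90)
L,Rr=T(172,184,115),T(404,157,115); d=L-Rr; show("guard",(L+Rr)/2,np.linalg.norm(d),np.degrees(np.arctan2(d[1],d[0]))-90)
L,Rr=T(190,334,4),T(385,312,4); d=L-Rr; show("plate",(L+Rr)/2,np.linalg.norm(d),np.degrees(np.arctan2(d[1],d[0]))-90)
show("rim L,R,front",T(176,215,32),T(378,205,32),T(285,315,32))
for n,p in dict(m1=(225,254),m2=(330,195),m3=(330,240),n1=(219,208)).items(): show(n,T(*p,25))
s=cam("scene"); S=lambda u,v,z: onz(s,(u/4.5+190-.4,v/4.5+155-.4),z)
for n,p in dict(m1=(417,310),m2=(593,312),m3=(565,350),n1=(439,265),n2=(500,240),n3=(570,260)).items(): show("s",n,S(*p,25))
q=[S(*p,4) for p in((40,513),(180,537),(256,347))]; show("rest s",*q)
g,e=tri(c,((125)/3.3+204.65,515/3.3+99.65),s,(70/4.5+189.6,220/4.5+154.6)); show("handle tri",g,e)
print(r.read_q(),r.read_eef_rot())
E
```

```text
rest [457. 390.   4.] 19.6 138.4 69.6
dish [498.8 405.1  13. ]
handle end top [363.2 357.9 215.5]
posts [705.7 291.8 127. ] 131.4 10.3
guard [624.8 274.6 115. ] 159.4 10.2
plate [541.8 262.5   4. ] 147.3 9.8
rim L,R,front [612.9 350.3  32. ] [629.1 201.2  32. ] [541.9 266.8  32. ]
m1 [587.  312.5  25. ]
m2 [636.9 236.2  25. ]
m3 [602.1 235.1  25. ]
n1 [622.1 318.7  25. ]Traceback (most recent call last):
  File "<stdin>", line 13, in <module>
  File "<stdin>", line 3, in show
    return _wrapfunc(a, 'round', decimals=decimals, out=out)
    return _wrapit(obj, method, *args, **kwds)
    result = getattr(arr, method)(*args, **kwds)
numpy._core._exceptions._UFuncNoLoopError: ufunc 'multiply' did not contain a loop with signature matching types (dtype('<U2'), dtype('float64')) -> None
```

```bash
cat >> h.py <<'E'
def down(yaw_deg):  # tool down, tool x along heading yaw
    a=np.radians(yaw_deg); x=np.array([np.cos(a),np.sin(a),0]); z=np.array([0,0,-1.]); return R.from_matrix(np.c_[x,np.cross(z,x),z]).as_rotvec()
E
python3 - <<'E'
from h import *
import pickle
for nm,p,yw in(("A",[530,275,330],10),("B",[395,362,290],19.6)):
    for y in (yw,yw+180): print(nm,y,np.round(r.ik(p,down(y)),2) if r.ik(p,down(y)) is not None else None)
    r.reach(p,down(yw)); c=cam("wrist"); im=r.capture("wrist"); cv2.imwrite(f"pics/{nm}.png",im[:,:,::-1]); pickle.dump(c,open(f"{nm}.pkl","wb"))
print(r.read_time(),r.read_force())
E
python3 -c "
import cv2,numpy as np
a=cv2.imread('pics/A.png');b=cv2.imread('pics/B.png')
cv2.imwrite('pics/A2.png',cv2.resize(a,None,fx=1.5,fy=1.5));cv2.imwrite('pics/B2.png',cv2.resize(b,None,fx=1.5,fy=1.5))"
```

```text
A 10 [ 0.48  0.37  0.23  1.43 -0.   -2.84]
A 190 [0.48 0.37 0.23 1.43 0.   0.3 ]
B 19.6 [ 0.74  0.27 -0.03  1.28  0.   -2.74]
B 199.6 [ 0.74  0.27 -0.03  1.28  0.    0.4 ]
4.5583 [-0.1474179   0.8563235  -0.65671575]
```

View pics/A2.png

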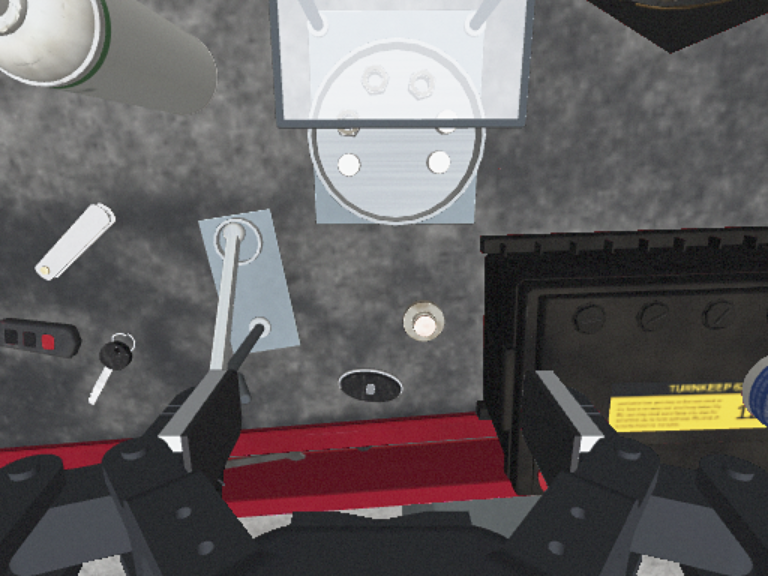

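View pics/B2.png

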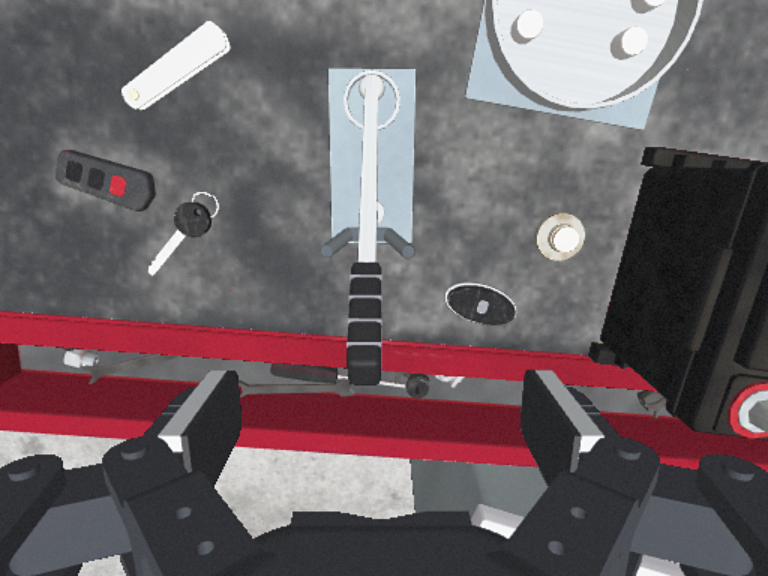

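Picture A: bowl rim spans about 308–486 by 38–223 (1.5× pixels), and the guard's front wire is at row 124, from 278 to 528. Picture B: the handle is centred near (366,322), the dish near (372,99), the fork bar near row 240, and the plate's upper corners are at (329,69) and (414,69).

```bash
python3 - <<'E'
from h import *
import pickle
A=pickle.load(open("A.pkl","rb"));B=pickle.load(open("B.pkl","rb"))
f=lambda c,u,v,z: onz(c,((u+.5)/1.5-.5,(v+.5)/1.5-.5),z)
def show(n,*a): print(n,*[np.round(x,1) for x in a])
ang=lambda d:np.degrees(np.arctan2(d[1],d[0]))
show("rim LRTB",*[f(A,u,v,32)[:2] for u,v in((308.5,132),(486,132),(397,38),(397,223))])
L,Q=f(A,278,124,115),f(A,528,124,115); show("guard",(L+Q)/2,np.linalg.norm(L-Q),ang(L-Q)-90)
L,Q=f(A,316,223,4),f(A,475,223,4); show("plate",(L+Q)/2,np.linalg.norm(L-Q),ang(L-Q)-90)
L,Q=f(B,329,69,4),f(B,414,69,4); show("rest far edge",(L+Q)/2,np.linalg.norm(L-Q),ang(L-Q)-90)
show("dish rim",f(B,372,99,13),"from A",f(A,238,241,13))
show("ball",f(B,371,88,14))
show("handle mid",f(B,365.5,322,190)); show("handle end",f(B,363.5,383,14+246*np.cos(.611)))
show("fork ends",f(B,326,250,147),f(B,409,250,147))
a=np.radians(19.6);show("pred grip",np.array([499,405,14])+215*np.array([-np.sin(.611)*np.cos(a),-np.sin(.611)*np.sin(a),np.cos(.611)]))
b=cam("top"); im=cv2.imread("pics/B.png")
for n,c,k in(("media",A,[(348,164),(439,162),(448,122)]),("nut",A,[(348,126),(376,80),(421,84)])):
    for u,v in k: show(n,f(c,u,v,25 if n=="media" else 28))
E
```

```text
rim LRTB [607.2 350.3] [633.2 203.3] [690.3 290. ] [545. 263.]
guard [621.8 276.  115. ] 168.1 10.0
plate [541.2 262.8   4. ] 150.1 10.0
rest far edge [521.6 414.6   4. ] 67.2 19.6Traceback (most recent call last):
  File "<stdin>", line 11, in <module>
  File "<stdin>", line 5, in show
    return _wrapfunc(a, 'round', decimals=decimals, out=out)
    return _wrapit(obj, method, *args, **kwds)
    result = getattr(arr, method)(*args, **kwds)
numpy._core._exceptions._UFuncNoLoopError: ufunc 'multiply' did not contain a loop with signature matching types (dtype('<U6'), dtype('float64')) -> None
```

```bash
python3 - <<'E'
from h import *
import pickle
A=pickle.load(open("A.pkl","rb"));B=pickle.load(open("B.pkl","rb"))
f=lambda c,u,v,z: onz(c,((u+.5)/1.5-.5,(v+.5)/1.5-.5),z)
def show(n,*a): print(n,*[np.round(x,1) for x in a])
show("dish rim B,A",f(B,372,99,13),f(A,238,241,13))
show("ball",f(B,371,88,14))
show("handle mid",f(B,365.5,322,190)); show("handle end",f(B,363.5,383,14+246*np.cos(.611)))
show("fork ends",f(B,326,250,147),f(B,409,250,147))
a=np.radians(19.6);show("pred grip",np.array([499,405,14])+215*np.array([-np.sin(.611)*np.cos(a),-np.sin(.611)*np.sin(a),np.cos(.611)]))
for n,k,z in(("media",[(348,164),(439,162),(448,122)],25),("nut",[(348,126),(376,80),(421,84)],28)):
    for u,v in k: show(n,f(A,u,v,z))
E
```

```text
dish rim B,A [500.  406.4  13. ] [500.2 405.3  13. ]
ball [507.2 409.7  14. ]
handle mid [384.1 366.  190. ]
handle end [364.5 359.4 215.5]
fork ends [402.7 397.7 147. ] [418.6 353.1 147. ]
pred grip [382.8 363.6 190.1]
media [587.1 314.   25. ]
media [602.5 236.3  25. ]
media [636.  235.6  25. ]
nut [617.9 318.6  28. ]
nut [657.4 301.4  28. ]
nut [660.8 264.2  28. ]
```

```bash
python3 - <<'E'
from h import *
g=[383.3,365,190]
r.movel([g[0],g[1],250],down(19.6),max_speed=120)
r.movel(g,max_speed=80)
f0=r.read_force(); r.gripper_close(110)
print(r.read_grip_width(),r.read_finger_force(),f0,r.read_force(),r.read_eef_pos(),r.read_time())
p=np.array(r.read_eef_pos())
print(r.movel(p+[0,0,90],max_speed=80,contact_N=25)); print(r.read_force(),r.read_eef_pos(),r.read_time())
im=r.capture("scene"); im2=r.capture("wrist")
o=np.hstack([cv2.resize(im[140:300,170:330],(400,400)),cv2.resize(im2,(400,400))]); cv2.imwrite("pics/lift.png",o[:,:,::-1])
E
```

```text
0.1670591309144628 107.10409998893738 [ 0.38675746  0.51269674 -0.05832147] [ 0.70529625 -0.96410315  1.9617735 ] [383.43239711 364.85212661 190.24965562] 6.6083
False
[ 0.8123133  -0.07969163 -1.57110499] [383.14960963 364.58337722 279.59234069] 7.8833
```

View pics/lift.png

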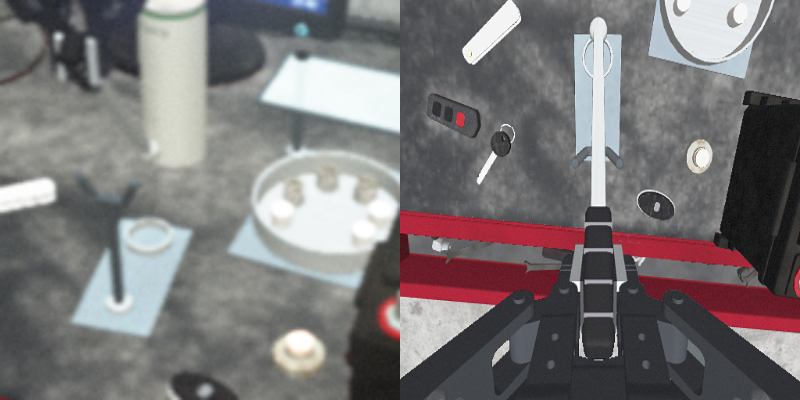

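Both views show the stirrer held clear of the rest, with the ball at about (598,24) in the right panel and nothing disturbed.

```bash
cat >> h.py <<'E'
YAW=2.0; C=np.array([619.5,276.3]); BY=10.0
OFF=np.array([123.2,0,-176.2])
def tcp(ball,yaw=YAW): return np.asarray(ball,float)-R.from_euler("z",yaw,degrees=True).apply(OFF)
def pol(rad,th): a=np.radians(th+BY); return C+rad*np.array([np.cos(a),np.sin(a)])
def stir(th0,th1,rad,z,step=15,v=75,lim=30):
    log=[];f0=np.array(r.read_force())
    n=int(np.ceil((th1-th0)/step))
    for th in np.linspace(th0,th1,n+1)[1:]:
        r.movel(tcp([*pol(rad(th) if callable(rad) else rad,th),z]),max_speed=v)
        f=np.array(r.read_force())-f0; log.append((round(th),*np.round(f,1)))
        if np.linalg.norm(f)>lim: print("STOP",th,f); break
    print(log); return th
E
python3 - <<'E'
from h import *
c=cam("wrist"); p=np.array(r.read_eef_pos()); b=p+R.from_euler("z",19.6,degrees=True).apply(OFF)
print("ball",b,"pix",proj(c,b))
im=r.capture("wrist"); g=im[:60,225:290].astype(int); m=(g.min(2)>165); ys,xs=np.nonzero(m); print(xs.min()+225,xs.max()+225,ys.min(),ys.max())
s=[*pol(44,180)]
r.reach(tcp([*s,95]),down(YAW)); print(r.read_force())
r.movel(tcp([*s,26]),max_speed=100)
print(r.movel(tcp([*s,13]),max_speed=15,contact_N=3)); q=np.array(r.read_eef_pos()); print("ball z at contact",q[2]-176.2,r.read_force(),r.read_time())
r.movel(q+[0,0,2],max_speed=30); print(r.read_force())
c=cam("wrist"); im=r.capture("wrist"); cv2.imwrite("pics/start.png",cv2.resize(im,None,fx=1.5,fy=1.5)[:,:,::-1]); print("pix",proj(c,[*s,18]))
E
```

```text
ball [499.22122663 405.92494189 103.4086961 ] pix [253.33272408  39.37591305]
225 283 16 59
[-0.49988791  0.20683886 -1.82152719]
True
ball z at contact 15.136781626320499 [-0.34671105 -0.12165029  2.08706132] 10.125
[-0.35832214  0.2796505  -0.88082161]
pix [252.89388147  38.37543198]
```

View pics/start.png

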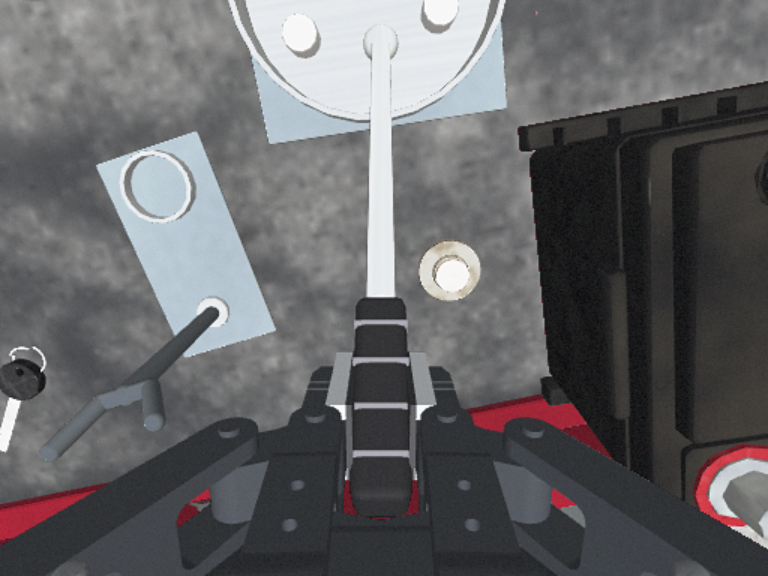

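The ball is at (380,42) in 1.5× pixels, about 10 px ahead of my prediction, so it sits further forward than assumed. It's at the clear open side, with media either side. I'll correct the tool offset and do the first turn.

```bash
python3 - <<'E'
from h import *
c=cam("wrist"); p=np.array(r.read_eef_pos())
b=onz(c,((380.5)/1.5-.5,42.5/1.5-.5),18); o=R.from_euler("z",-YAW,degrees=True).apply(b-p); o[2]=18-p[2]; print("ball",b,"off",o, "lean",np.degrees(np.arctan2(o[0],-o[2])),np.linalg.norm(o))
o[1]=0
s=open("h.py").read().replace("OFF=np.array([123.2,0,-176.2])",f"OFF=np.array({np.round(o,1).tolist()})"); open("h.py","w").write(s)
E
grep OFF= h.py
cat > t1.py <<'E'
from h import *
r.movel(tcp([*pol(47,180),17.8]),max_speed=40)
print(stir(180,545,47,17.8),r.read_time())
c=cam("wrist");im=r.capture("wrist"); t=r.capture("top")
o=np.hstack([cv2.resize(im,(500,375)),cv2.resize(t[105:205,240:320],(300,375))]); cv2.imwrite("pics/turn1.png",o[:,:,::-1])
E
python3 t1.py
```

```text
ball [584.29368211 268.75432843  18.        ] off [ 1.31410871e+02  1.51130585e-02 -1.74883740e+02] lean 36.92187619183811 218.7536047023815
OFF=np.array([131.4, 0.0, -174.9])
[(195, np.float64(1.6), np.float64(0.0), np.float64(-0.8)), (209, np.float64(0.1), np.float64(-0.5), np.float64(0.8)), (224, np.float64(0.1), np.float64(0.0), np.float64(0.3)), (238, np.float64(0.6), np.float64(-0.0), np.float64(-0.3)), (253, np.float64(0.8), np.float64(-0.7), np.float64(0.3)), (268, np.float64(-0.0), np.float64(0.8), np.float64(1.4)), (282, np.float64(-0.1), np.float64(-0.3), np.float64(0.9)), (297, np.float64(1.0), np.float64(-0.0), np.float64(0.7)), (311, np.float64(0.9), np.float64(-0.6), np.float64(1.1)), (326, np.float64(0.3), np.float64(-0.6), np.float64(0.6)), (341, np.float64(-0.3), np.float64(-0.0), np.float64(0.6)), (355, np.float64(0.2), np.float64(-0.2), np.float64(-0.3)), (370, np.float64(0.6), np.float64(-0.1), np.float64(0.3)), (384, np.float64(1.1), np.float64(-0.2), np.float64(-0.8)), (399, np.float64(0.7), np.float64(0.5), np.float64(-0.2)), (414, np.float64(0.3), np.float64(0.5), np.float64(0.1)), (428, np.float64(0.2), np.float64(0.5), np.float64(0.1)), (443, np.float64(0.4), np.float64(-1.0), np.float64(0.3)), (457, np.float64(0.8), np.float64(-0.7), np.float64(-0.2)), (472, np.float64(2.2), np.float64(-2.9), np.float64(-1.5)), (487, np.float64(0.6), np.float64(-0.4), np.float64(0.1)), (501, np.float64(0.2), np.float64(0.3), np.float64(-0.1)), (516, np.float64(0.2), np.float64(-0.5), np.float64(-0.1)), (530, np.float64(-0.1), np.float64(-0.8), np.float64(0.3)), (545, np.float64(0.4), np.float64(-0.6), np.float64(-0.6))]
545.0 18.5833
```

View pics/turn1.png

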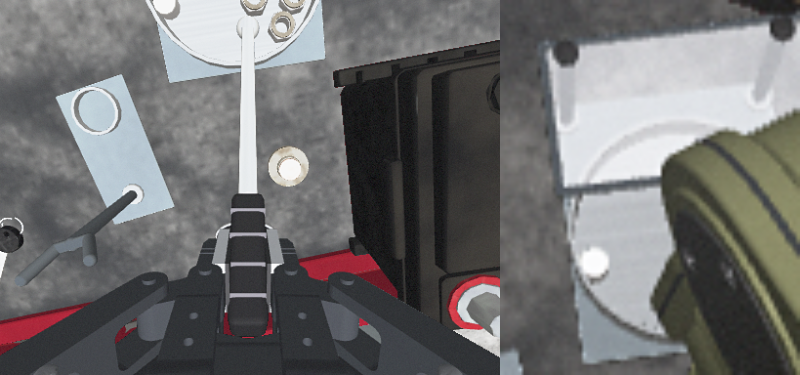

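Turn 1 went smoothly with forces under 4 N. Nuts are now gathered ahead of the ball at about (255,5)–(283,25), with one ceramic at the left (165,5). Now the second turn, then a look from over the rest.

```bash
cat > t2.py <<'E'
from h import *
print(stir(545,905,46,17.8),r.read_time())
p=np.array(r.read_eef_pos()); r.movel(p+[0,0,85],max_speed=150)
r.reach(tcp([499.5,405.9,100],19.6),down(19.6)); print(r.read_eef_pos(),r.read_time(),r.read_force())
s=r.capture("scene"); t=r.capture("top")
cv2.imwrite("pics/s2.png",s[:,:,::-1]); cv2.imwrite("pics/t2.png",t[:,:,::-1])
o=np.hstack([cv2.resize(s[195:270,262:342],(480,450),interpolation=cv2.INTER_CUBIC),cv2.resize(t[125:205,255:325],(320,450))]); cv2.imwrite("pics/turn2.png",o[:,:,::-1])
E
python3 t2.py
```

```text
[(560, np.float64(1.6), np.float64(-0.6), np.float64(0.6)), (575, np.float64(0.6), np.float64(0.2), np.float64(-0.0)), (590, np.float64(0.8), np.float64(-0.2), np.float64(0.6)), (605, np.float64(1.7), np.float64(-0.3), np.float64(1.5)), (620, np.float64(0.9), np.float64(0.1), np.float64(1.2)), (635, np.float64(0.7), np.float64(-1.2), np.float64(1.4)), (650, np.float64(1.4), np.float64(-1.1), np.float64(1.1)), (665, np.float64(0.7), np.float64(0.1), np.float64(1.0)), (680, np.float64(0.1), np.float64(-0.9), np.float64(1.1)), (695, np.float64(1.1), np.float64(-0.5), np.float64(-0.1)), (710, np.float64(0.9), np.float64(0.1), np.float64(0.9)), (725, np.float64(1.5), np.float64(-0.0), np.float64(1.0)), (740, np.float64(0.8), np.float64(-0.9), np.float64(0.5)), (755, np.float64(0.9), np.float64(-2.5), np.float64(1.6)), (770, np.float64(0.8), np.float64(-0.1), np.float64(0.1)), (785, np.float64(1.1), np.float64(-0.5), np.float64(0.0)), (800, np.float64(1.1), np.float64(-3.0), np.float64(1.3)), (815, np.float64(2.2), np.float64(-5.0), np.float64(1.8)), (830, np.float64(3.6), np.float64(-4.6), np.float64(2.1)), (845, np.float64(2.8), np.float64(-4.1), np.float64(2.8)), (860, np.float64(1.3), np.float64(-1.3), np.float64(-0.8)), (875, np.float64(2.0), np.float64(-0.7), np.float64(-0.3)), (890, np.float64(0.6), np.float64(-0.7), np.float64(-1.7)), (905, np.float64(1.6), np.float64(-0.0), np.float64(-0.2))]
905.0 26.0833
[374.65552659 361.86830906 273.57959835] 27.3583 [-0.0985667   0.06014102 -2.08499355]
```

View pics/turn2.png

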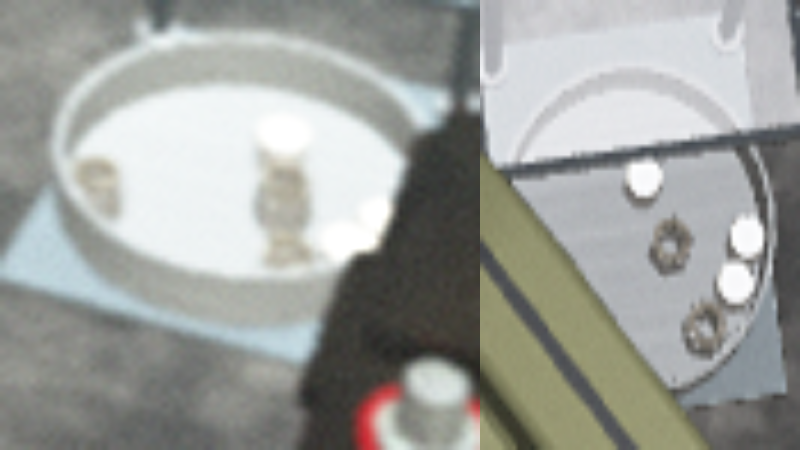

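All six pieces are in the bowl. In the top half of the view, the ceramics are at (643,178), (745,238) and (736,284), and the nuts at (670,245) and (705,327). The third nut is at (100,185) in the scene half. Next I check displacements.

```bash
python3 - <<'E'
from h import *
t,s=cam("top"),cam("scene")
T=lambda x,y,z: onz(t,((x-480)*70/320+254.6,y*80/450+124.6),z)[:2]
S=lambda x,y,z: onz(s,(x/6+261.6,y/6+194.6),z)[:2]
M0=np.array([(587.1,314),(602.5,236.3),(636,235.6)]);N0=np.array([(617.9,318.6),(657.4,301.4),(660.8,264.2)])
for n,P,O in(("M",[T(643,178,25),T(745,238,25),T(736,284,25),S(284,133,22)],M0),("N",[T(670,245,28),T(705,327,28),S(100,163,28),S(282,172,28),S(100,185,17)],N0)):
    for p in P: print(n,np.round(p),"rad",round(np.hypot(*(p-C))),"dist",np.round(np.hypot(*(O-p).T)))
E
```

```text
M [641. 272.] rad 22 dist [69. 53. 37.]
M [617. 216.] rad 60 dist [102.  25.  27.]
M [596. 220.] rad 61 dist [94. 17. 43.]
M [645. 275.] rad 25 dist [70. 57. 40.]
N [611. 257.] rad 22 dist [62. 65. 51.]
N [575. 237.] rad 59 dist [ 92. 105.  90.]
N [581. 324.] rad 61 dist [37. 79. 99.]
N [615. 261.] rad 16 dist [57. 58. 45.]
N [581. 323.] rad 61 dist [37. 79. 99.]
```

One ceramic could be only 17 mm from a start spot, which is too marginal. I'll sweep the right-hand group further round and measure again.

```bash
cat > t3.py <<'E'
from h import *
s=pol(46,178)
r.reach(tcp([*s,100]),down(YAW)); r.movel(tcp([*s,17.8]),max_speed=130)
print(stir(178,263,46,17.8),r.read_time())
a=np.radians(BY); p=np.array(r.read_eef_pos()); r.movel(p+[-32*np.cos(a),-32*np.sin(a),95],max_speed=130)
r.reach(tcp([499.5,405.9,100],19.6),down(19.6)); print(r.read_eef_pos(),r.read_time(),r.read_force())
im=r.capture("scene"); t=r.capture("top")
cv2.imwrite("pics/s3.png",im[:,:,::-1]); cv2.imwrite("pics/t3.png",t[:,:,::-1])
M0=np.array([(587.1,314),(602.5,236.3),(636,235.6)])
def blobs(n,im,roi,mask):
    c=cam(n)
    nn,_,st,ce=cv2.connectedComponentsWithStats(mask.astype(np.uint8))
    for i in range(1,nn):
        u,v=ce[i]
        if st[i,4]>12 and roi[0]<u<roi[1] and roi[2]<v<roi[3]:
            w=onz(c,(u,v),22)[:2]; print(n,np.round(ce[i],1),st[i,2:],np.round(w),"rad",round(np.hypot(*(w-C))),"dM",np.round(np.hypot(*(M0-w).T)))
im,t=im.astype(int),t.astype(int)
blobs("scene",im,(262,342,195,265),im.min(2)>225)
blobs("top",t,(255,325,130,205),t.min(2)>235)
E
python3 t3.py
```

```text
[(192, np.float64(-0.4), np.float64(-1.0), np.float64(0.6)), (206, np.float64(2.0), np.float64(0.9), np.float64(-1.0)), (220, np.float64(1.5), np.float64(3.2), np.float64(-0.5)), (235, np.float64(2.2), np.float64(4.3), np.float64(-0.1)), (249, np.float64(1.8), np.float64(3.9), np.float64(-0.4)), (263, np.float64(1.1), np.float64(2.7), np.float64(-0.4))]
263.0 30.5833
[375.32386279 361.70655471 274.03650045] 32.2 [ 0.00497135 -0.31532814 -1.70644694]
scene [301.6 223.4] [  55   31 1051] [613. 278.] rad 7 dM [44. 43. 48.]
top [301.8 145.7] [ 7  6 37] [671. 244.] rad 61 dM [110.  69.  36.]
top [308.3 153.2] [ 7  5 25] [653. 227.] rad 59 dM [109.  51.  19.]
top [290.6 156.3] [ 7  6 34] [642. 271.] rad 23 dM [70. 53. 36.]
```

Ceramics are all now at least 19 mm from every start spot, and the nuts at least 37 mm. Time to put the stirrer back at its original pose.

```bash
cat > t4.py <<'E'
from h import *
g=np.array([383.3,365.,190])
r.movel([g[0],g[1],268],down(19.6),max_speed=100); r.movel([g[0],g[1],203],max_speed=100)
print(r.read_eef_pos(),r.read_force())
print(r.movel([g[0],g[1],188.5],max_speed=20,contact_N=3)); print(r.read_eef_pos(),r.read_force())
c=cam("wrist"); im=r.capture("wrist"); cv2.imwrite("pics/pre.png",im[:,:,::-1])
r.let_go(); r.pause(.3); print(r.read_force(),r.read_grip_width())
r.movel([g[0],g[1],290],max_speed=120); p=[395,362,290]; r.reach(p,down(19.6)); r.pause(.3)
im=r.capture("wrist"); cv2.imwrite("pics/B4.png",im[:,:,::-1])
B0=cv2.imread("pics/B.png"); B1=im[:,:,::-1]
d=cv2.absdiff(B0,np.ascontiguousarray(B1)).max(2); m=(cv2.blur(d,(3,3))>40).astype(np.uint8)
n,_,st,ce=cv2.connectedComponentsWithStats(m)
print([(np.round(ce[i]).tolist(),st[i].tolist()) for i in range(1,n) if st[i,4]>5]); print(r.read_time())
E
python3 t4.py
```

```text
[383.59822911 365.28567463 203.53756267] [-0.23279009  0.07952412 -1.31812354]
True
[382.14088774 364.2334891  191.94517417] [-0.53949938 -0.12563593 -2.05653349]
[-0.74041486  0.30191294  0.72433444] 0.9966143721016827
[([410.0, 7.0], [393, 0, 44, 20, 541]), ([344.0, 22.0], [335, 10, 20, 26, 362]), ([113.0, 33.0], [80, 12, 71, 48, 225]), ([422.0, 40.0], [407, 20, 32, 36, 632]), ([122.0, 52.0], [83, 32, 71, 42, 254]), ([365.0, 64.0], [334, 32, 64, 46, 299]), ([247.0, 46.0], [219, 44, 58, 14, 209]), ([336.0, 49.0], [334, 46, 5, 7, 8]), ([257.0, 53.0], [252, 49, 11, 9, 44]), ([342.0, 56.0], [339, 54, 6, 6, 6]), ([242.0, 62.0], [240, 57, 5, 9, 26]), ([254.0, 62.0], [252, 58, 6, 10, 20]), ([419.0, 61.0], [417, 60, 5, 4, 9]), ([91.0, 64.0], [90, 63, 3, 4, 9]), ([407.0, 65.0], [401, 63, 14, 6, 39]), ([338.0, 69.0], [311, 64, 56, 12, 129]), ([243.0, 75.0], [243, 69, 2, 14, 27]), ([401.0, 70.0], [400, 70, 3, 2, 6]), ([384.0, 78.0], [380, 77, 9, 3, 14]), ([398.0, 80.0], [396, 80, 4, 2, 7]), ([255.0, 84.0], [254, 83, 3, 3, 6]), ([410.0, 82.0], [408, 82, 4, 2, 7]), ([421.0, 84.0], [414, 83, 14,
[... 1950 characters left out ...]
287, 12, 3, 31]), ([39.0, 289.0], [34, 288, 9, 3, 23]), ([55.0, 290.0], [51, 289, 10, 3, 25]), ([66.0, 291.0], [64, 290, 4, 3, 10]), ([70.0, 291.0], [70, 290, 2, 3, 6]), ([82.0, 292.0], [81, 291, 3, 3, 8]), ([506.0, 292.0], [503, 291, 7, 2, 14]), ([159.0, 297.0], [157, 296, 6, 3, 17]), ([171.0, 298.0], [166, 297, 12, 3, 31]), ([185.0, 299.0], [180, 298, 10, 3, 26]), ([199.0, 300.0], [195, 299, 10, 3, 24]), ([215.0, 301.0], [209, 300, 13, 3, 32]), ([228.0, 302.0], [223, 301, 11, 3, 27]), ([243.0, 303.0], [238, 302, 11, 3, 28]), ([258.0, 304.0], [253, 303, 11, 3, 28]), ([270.0, 306.0], [266, 304, 9, 5, 26]), ([285.0, 306.0], [282, 305, 6, 3, 15]), ([303.0, 306.0], [302, 306, 3, 2, 6])]
36.4917
```

```bash
python3 - <<'E'
from h import *
for n in("B","B4"):
    im=cv2.imread(f"pics/{n}.png").astype(int); out=[]
    for v in(50,54,58,62,70,90,110,130,150,158,165):
        x=np.nonzero(im[v,225:270].min(1)>200)[0]+225; out.append((v,x.min() if len(x) else None,x.max() if len(x) else None))
    hb=[]
    for v in(170,180,190,200,210,220,230,240,246,250,256):
        x=np.nonzero(im[v,200:290].max(1)<55)[0]+200; hb.append((v,len(x),round(float(np.median(x)),1) if len(x) else None))
    print(n,out,hb)
a=r.read_eef_pos(); print(a)
E
cat > ov.py <<'E'
from h import *
for n in("B","B4"):
    g=cv2.imread(f"pics/{n}.png",0)[40:260:5,222:276:1][:, ::2]
    print(n); print("\n".join("".join(" .:-=+*#%@"[int(p)*10//256] for p in row) for row in g))
E
python3 ov.py
```

```text
B [(50, np.int64(237), np.int64(257)), (54, np.int64(233), np.int64(262)), (58, np.int64(230), np.int64(264)), (62, np.int64(229), np.int64(265)), (70, np.int64(229), np.int64(266)), (90, np.int64(242), np.int64(251)), (110, np.int64(241), np.int64(250)), (130, np.int64(241), np.int64(250)), (150, np.int64(240), np.int64(250)), (158, np.int64(239), np.int64(250)), (165, np.int64(239), np.int64(249))] [(170, 0, None), (180, 14, 243.0), (190, 13, 245.0), (200, 19, 244.0), (210, 18, 241.5), (220, 14, 242.0), (230, 8, 244.5), (240, 5, 251.0), (246, 25, 237.0), (250, 24, 251.5), (256, 15, 243.0)]
B4 [(50, np.int64(235), np.int64(260)), (54, np.int64(232), np.int64(262)), (58, np.int64(231), np.int64(265)), (62, np.int64(229), np.int64(266)), (70, np.int64(230), np.int64(266)), (90, np.int64(244), np.int64(253)), (110, np.int64(243), np.int64(252)), (130, np.int64(243), np.int64(252)), (150, np.int64(242), np.int64(252)), (158, np.int64(241), np.int64(251)), (165, np.int64(241), np.int64(251))] [(170, 0, None), (180, 16, 244.5), (190, 12, 245.5), (200, 10, 240.5), (210, 21, 245.0), (220, 1
[... 1907 characters left out ...]

##########%@@@@@*#########%
#########@@@@@@@@*########%
#########*@@@@@%@##########
#####*****@@@@@@***%#####%%
#+--======@@@@@%==----%###%
====-=%%%#@@@@@%%%---=---%#
=--======:@@@@@#++==+---===
=====--==-@@@@@*======++===
========.......:.==+++*++=+
-======:.....:.:..+++++==++
=======:......:.:#=========
-======...::..::.:======+++
----=--==----....:======+++
----=-=..:::.:::.-=========
-----==.:::.::::.:==+=+====
=-====-..........:===++++++
--==+++.:....:.:.#===++++++
=--===:.:.::.:::.:=========
------.....:::::.:--------:
-----:-....:..:..#:::::::-:
-:----.:..::::.:..:---:----
:-:::-.:::::::::::--:--::-:
..====...:..:::..-:--:-----
:.@@#*..:.:::.::.====--=--.
:------...::...:%@@@@@#=-:-
```

The stirrer is back as it was before: ball in the dish, shank between the prongs, 1–2 px from its original place.

```bash
python3 -c "
from workcell import r
print(r.finish_job(), r.read_time())"
```

```text
the job is handed in; nothing more can be done
the job is handed in; nothing more can be done
```

I stirred the bowl two full turns anticlockwise plus a short extra sweep, put the stirrer back leaning in its rest, and handed the job in at about 36 s. The ceramics measured at least 19 mm from every start spot. The nuts were at least 37 mm before that last sweep and were not re-measured after it, and I made no final check of the can, plug and fob.

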